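Make up the edge-finishing kit and the rivet-setting kit

ROBOT

A 6-joint arm with a two-finger parallel gripper is mounted at the origin on the work surface. World frame = base frame: x ahead of the robot, y to its left, z up, the work surface at z = 0. Lengths are in m, angles in rad, forces in N, time in s.
With the tool pointing down it reaches from about 0.325 to 0.85 m from the base axis. Payload 15.5 kg.
Tool frame: the origin (TCP) lies midway between the tips of the shut fingers; the grasp point (between the pads) lies pinch_z behind it (pinch_z is the distance from the TCP to the grasp point, in m); z points along the fingers, y is the line along which they close (so a half turn about z gives the same grasp; the last joint's range is limited). The gripper opens to 91 mm and grips with 3 to 60 N. Pads are 32 mm wide; open, the fingers measure 118 mm over their backs; the gripper's body (76 mm by 178 mm) begins 60 mm behind the grasp point.
Start: joints at [-1.329, 0.494, 1.345, -0, 1.302, -0.096], TCP at [0.207, -0.59, 0.192] pointing down, gripper open.
Joint ranges: [-2.91, 2.91], [-0.82, 2.16], [0.22, 2.67], [-1.22, 4.37], [0.12, 2.79], [-3.08, 3.08]. Speed limits (rad/s): [1.89, 1.89, 2.57, 3.01, 3.01, 3.01].

INTERFACE

Orientations are given as a rotation vector (axis times angle).
In Python, from plant import state, camera, camera_model, hand_in, masks_of, pinch_z gives the robot as it stands.
- The arm moves only by the tool drive_tool, never from a script. Its argument "steps" is a list that holds one entry, the list of rows, each a list of 6 numbers: the shift along the tool's x, y, z in cm, then the turn, a rotation vector about the tool's x, y, z in degrees. In form: [[[dx, dy, dz, ax, ay, az], ...]]. A call has 1 to 10 rows; each row shifts and turns the commanded pose from where the row before left it, along the tool's axes as they then stand; what a row does not reach is not made up. A row lasts 1/10 s, in which the tool goes at most 50 mm and 8.59 degrees, less where a joint would pass 70% of its speed; a pose out of reach is approached as far as the arm can. A call is refused whole if a number of a shift passes 5 or a number of a turn 8.59, either way. A call with a gripper value outside its range is refused whole. "claw" is the gripper command: -1 is shut, 1 is fully open, values between are in proportion, set as the call begins (left out, the last holds). The fingers move at their own pace and stop on an object; "grip_force" is the grip in N (left out, the last holds). Time passes only in rows, so rows that do not move let the fingers close. It gives the time, the measured TCP pose, the force, the opening and the grip force at its end, in the units of the state.
- state(): the state, without advancing time (a new reading comes with each control period).
- camera(name): name is "scene" or "top"; returns the picture (480x640x3 uint8, blue, green, red); there is no depth.
- camera_model(name): a dict with "fx", "fy", "cx", "cy" (pixels), "dist" ([k1, k2, p1, p2, k3] as OpenCV has them; the pictures are not rectified), "pose" (4x4, takes a point from camera to world coordinates). Camera axes: x right, y up, looking along -z (the intrinsics and any distortion apply to the point x, -y, -z); pixel columns grow to the right and rows downward; lengths in m; the calibration is good to about 2 mm. A picture is of the moment at which its call begins. camera_model takes no time and is no camera call.
- hand_in(): hands the job in; it is judged then, once.
Trained networks look in the newest picture that a camera, given by its name, has taken for a name from the list of things; names that differ only in an ending like _2 or _b are one class to them, and where a whole thing is asked for, a point or a joint stands for the part that bears it (a point fixed in the world has none). Each returns a list of dicts, best first, with "conf" (0 to 1); they miss things now and then, are a little off and sometimes report something else, mostly with a low value. They report only what shows in the picture. A call takes as long as a camera call.
- masks_of(camera, name): "mask" (480x640 bool, what is visible of it) and "extent" ([left, top, width, height] in pixels, round what is visible of it).
The state is a dict: "time_s": time; "q": joint angles; "dq": joint speeds; "tau": joint torques, N m; "tool_pos": TCP position; "ee_rot": TCP orientation; "contact_force": force on the tool from outside, world axes, zero at the start; "ft_torque": the same for the moment, N m; "grip_width": finger opening in m; "gripper_force": force on a finger pad.
Only numpy, scipy, OpenCV 4.12 (cv2) and the standard library are available. Lean on these libraries where they do the work, as an engineer would, in place of code of your own. Each camera call takes 0.05 s, during which the arm holds its last target. There are 200 camera calls.

TASK

Make up two kits from the row of stock on the leather bench, each thing upright in the middle of its own compartment. In the long tray, counting from the end with the finger tab, put the wooden edge slicker, then the taller jar, then the block of wax; in the short tray put the smaller of the two round steel anvils in the compartment next to the tab and the lower jar in the other. Leave the larger anvil, the mallet and the hammer where they are.

Things in the scene. Friction and masses are not known exactly. Their poses are not given: they have to be found in the camera images.
- slicker_mid (a point): Edge slicker: a turned pale-wood stick with grooves round it, 36 mm diameter, 78 mm tall. Stands upright on the table at the start, in the row of stock between the robot and the trays. This point is on its axis, half-way up (39 mm above its foot); z is its axis, up.
- tall_jar_mid (a point): Taller jar: closed round amber glass jar with a steel cap, 38 mm diameter, 72 mm tall. Stands upright on the table at the start, in the row of stock between the robot and the trays. This point is on its axis, half-way up (36 mm above its foot); z up.
- wax_mid (a point): Block of wax: a tan rectangular block, 36 mm wide (its x) by 56 mm long (its y) by 36 mm tall (its z, up), with two shallow marks on its top. Lies on the table at the start, in the row of stock between the robot and the trays, its long side within 0.5 rad of the world y direction. This point is its centre, 18 mm above its underside.
- small_anvil_mid (a point): Smaller setting anvil: plain round steel puck with a darker dish on top, 38 mm diameter, 36 mm tall, about 0.3 kg. Stands upright on the table at the start, in the row of stock between the robot and the trays. This point is its centre, 18 mm above its underside; z is its axis, up.
- low_jar_mid (a point): Lower jar: closed round amber glass jar with a steel cap, 42 mm diameter, 44 mm tall. Stands upright on the table at the start, in the row of stock between the robot and the trays. This point is its centre, 22 mm above its foot; z up.
- large_anvil_mid (a point): Larger setting anvil, not wanted in either kit: as the smaller one but 62 mm diameter, 36 mm tall, 0.75 kg. Stands in the row of stock, where it stays. This point is its centre, 18 mm above its underside; z up.
- long_tray: Long wooden kit tray, fixed, 92 mm wide (x) and 268 mm long (y), three compartments in a row, finger tab (50 mm wide, 22 mm out, dark dot) on one end. Compartments 84 mm square inside; floor 4 mm, wall tops 12 mm above the table; walls 4 mm thick. Origin: centre of its underside; y along it towards the tab, x across, z up. Compartment centres: y = +88 mm (next to the tab), 0 and -88 mm, x = 0.
- short_tray: Short wooden kit tray, fixed, 92 mm wide (x) and 180 mm long (y), two compartments in a row, finger tab (50 mm wide, 22 mm out, dark dot) on one end. Compartments 84 mm square inside; floor 4 mm, wall tops 12 mm above the table; walls 4 mm thick. Origin: centre of its underside; y along it towards the tab, x across, z up. Compartment centres: y = +44 mm (next to the tab) and -44 mm, x = 0.
- hammer: Bystander: a hammer, 240 mm long, lying on a fixed stone slab (300 x 180 x 45 mm) at the robot's left, beside the trays. Leave it. Origin: middle of its underside.
- mallet: Bystander: a wooden mallet lying on the table at the robot's right, head 60 x 100 x 56 mm, handle 190 mm. Leave it. Origin: middle of the underside of its head; the handle points along its -x.

How it is judged:
By the outcome, as a careful person would: the job done as asked, in the order asked, and still so for the second after the job is handed in, with the robot touching nothing.
It also fails if it takes over 128 s, if anything falls off the work surface, if the arm or the gripper's body presses on something with over 40 N, if the wrist force passes 120 N, or if a joint passes its speed limit or range.

## Working session

There is one attempt and no reset: what is moved stays moved. The work goes in short steps, Python scripts to look and compute and a tool call to move; the robot and the scene stay as the last step left them, time stands still between calls to the robot, and variables do not carry over. Pictures are saved under pics/ and viewed, at most 14 in all, crops included, and the job is handed in when it is done.

Besides the shell and the picture viewer there is one more tool, called after "Emit:" by a JSON object that holds its "api" and its "payload". drive_tool: Moves the arm, as the interface text tells. Its arguments: {"type":"object","properties":{"steps":{"type":"array","items":{"type":"array","items":{"type":"array","items":{"type":"number"}}}},"claw":{"type":"number"},"grip_force":{"type":"number"}},"required":["steps"]}

```bash
mkdir -p pics; ls; python3 - <<'E'
from plant import *
import cv2, numpy as np
print(state()); print(pinch_z)
for n in("top","scene"):
    cv2.imwrite(f"pics/{n}0.png",camera(n)); m=camera_model(n); print(n,m)
    for t in "slicker_mid tall_jar_mid wax_mid small_anvil_mid low_jar_mid large_anvil_mid long_tray short_tray hammer mallet".split():
        print(t,[(round(d['conf'],2),d['extent'],[round(v.mean(),1) for v in np.nonzero(d['mask'])[::-1]]) for d in masks_of(n,t)[:3]])
E
```

```text
pics
{'time_s': 0.0, 'q': array([-1.32852773e+00,  4.94209330e-01,  1.34614665e+00,  3.55423032e-05,
        1.30248493e+00, -9.54899703e-02]), 'dq': array([ 0.00062213,  0.00081107,  0.00059246,  0.00183647, -0.00018488,
       -0.00035352]), 'tau': array([ 4.13431611e-03, -8.78815055e+01, -3.81851149e+01,  7.13024684e-02,
        5.33851970e-02, -9.98399469e-05]), 'tool_pos': array([ 0.20702998, -0.58927794,  0.19091677]), 'ee_rot': array([-3.09567241e+00, -5.27807337e-01,  9.00551483e-05]), 'contact_force': array([-0.06634382, -0.34420062,  0.4311863 ]), 'ft_torque': array([-0.06127466,  0.00053287,  0.01186134]), 'gripper_force': 0.0, 'grip_width': 0.09134579325904023}
0.0188
top {'fx': 464.23394133165147, 'fy': 464.23394133165147, 'cx': 312.6070833350182, 'cy': 240.88964493379132, 'dist': array([-0.1187836,  0.       ,  0.       ,  0.       ,  0.       ]), 'pose': array([[-0.02906761,  0.99539304, -0.09136618,  0.39948657],
       [-0.99955577, -0.02954727, -0.00390138,  0.00605758],
       [-0.00658302,  0.09121219,  0.99580972,  1.31182825],
       [ 0.        ,  0.        ,  
[... 1836 characters left out ...]
 np.float64(298.7)])]
low_jar_mid [(0.47, [321.6, 211.5, 15.2, 21.3], [np.float64(328.9), np.float64(221.6)])]
large_anvil_mid [(0.74, [369.1, 260.8, 23.0, 25.6], [np.float64(381.0), np.float64(273.8)]), (0.25, [380.1, 356.7, 103.3, 74.0], [np.float64(425.1), np.float64(391.8)])]
long_tray [(0.88, [299.6, 262.3, 77.6, 81.9], [np.float64(339.1), np.float64(301.4)])]
short_tray [(0.89, [237.6, 208.1, 52.6, 44.1], [np.float64(264.9), np.float64(229.6)])]
hammer [(0.72, [379.1, 353.7, 104.7, 76.5], [np.float64(425.9), np.float64(391.4)])]
mallet [(0.75, [172.7, 159.1, 71.5, 29.4], [np.float64(218.7), np.float64(171.6)]), (0.38, [282.5, 173.5, 10.3, 23.1], [np.float64(285.6), np.float64(186.3)])]
```

```bash
python3 - <<'E'
import cv2
a=cv2.imread("pics/top0.png"); cv2.imwrite("pics/t1.png",cv2.resize(a[170:300,180:440],(780,390),interpolation=cv2.INTER_CUBIC))
a=cv2.imread("pics/scene0.png"); cv2.imwrite("pics/s1.png",cv2.resize(a[150:350,220:440],(660,600),interpolation=cv2.INTER_CUBIC))
E
```

```text
(no output)
```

View pics/t1.png

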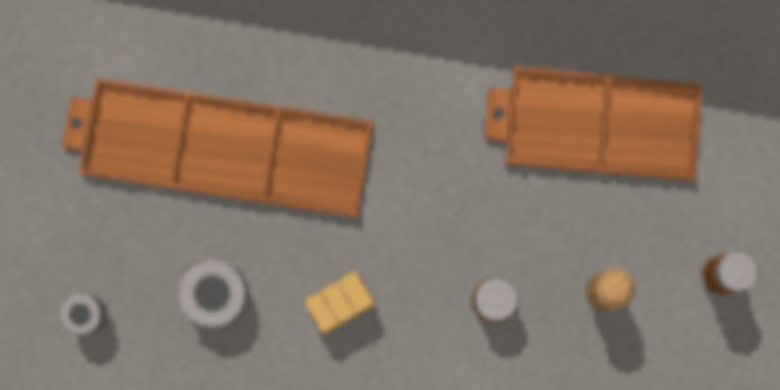

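View pics/s1.png

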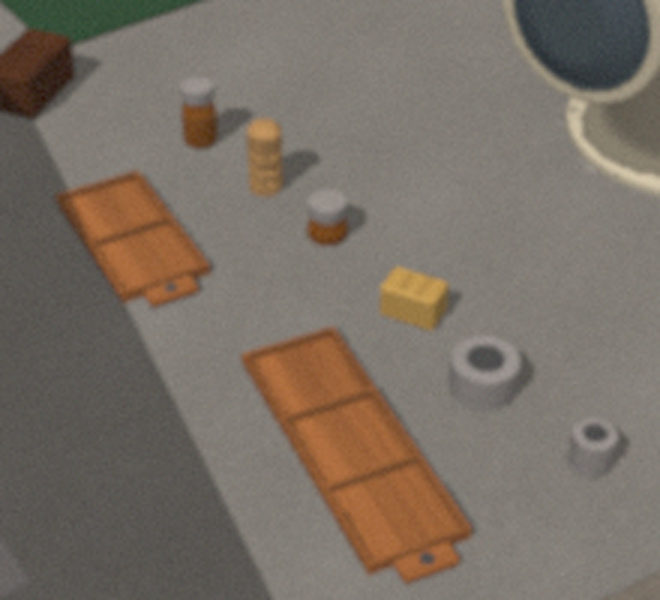

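View pics/top0.png

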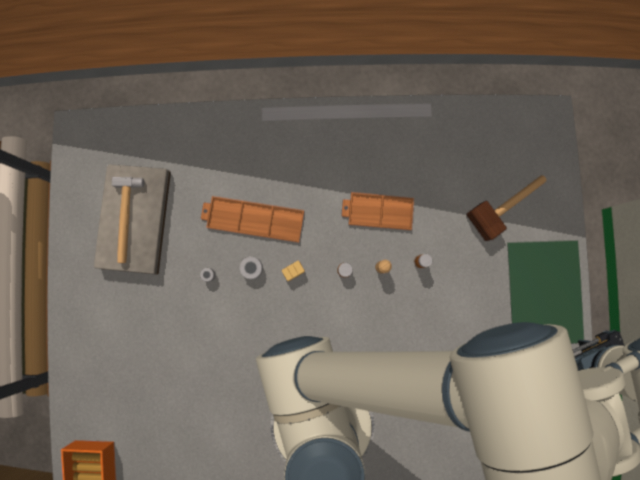

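```bash
cat > h.py <<'E'
from plant import *
import cv2, numpy as np
from scipy.optimize import least_squares
M={n:camera_model(n) for n in("top","scene")}
F=np.diag([1.,-1,-1])
def proj(n,P):
    m=M[n]; T=np.linalg.inv(m['pose']); R=F@T[:3,:3]; t=F@T[:3,3]
    K=np.array([[m['fx'],0,m['cx']],[0,m['fy'],m['cy']],[0,0,1]])
    return cv2.projectPoints(np.array(P,float).reshape(-1,1,3),cv2.Rodrigues(R)[0],t,K,m['dist'])[0].reshape(-1,2)
def ray(n,uv,z):
    r=least_squares(lambda p:(proj(n,[p[0],p[1],z])-uv).ravel(),[.5,0]); return r.x
def fitrect(obs,w,l,z):
    L=np.array([[-w,l],[w,l],[w,-l],[-w,-l]])/2
    def W(p):
        c,s=np.cos(p[2]),np.sin(p[2]); return np.c_[L@np.array([[c,-s],[s,c]]).T+p[:2],[z]*4]
    r=least_squares(lambda p:np.concatenate([(proj(n,W(p))-u).ravel() for n,u in obs.items()]),[.55,0,0.])
    return r.x,r.fun.reshape(-1,2)
def C(n,pts):
    o=np.array([180,170]) if n=="top" else np.array([220,150]); return o+(np.array(pts,float)+.5)/3-.5
E
python3 - <<'E'
from h import *
np.set_printoptions(precision=4,suppress=True)
T=dict(small=((82,314),(597,432),.036),large=((212,293),(487,355),.036),wax=((340,302),(416,285),.036),low=((496,299),(328,202),.044),slick=((612,288),(265,127),.078),tall=((738,271),(198,88),.072))
for k,(a,b,z) in T.items(): print(k,ray("top",C("top",a),z),ray("scene",C("scene",b),z))
# corners order: (-x,+y),(+x,+y),(+x,-y),(-x,-y)
R=dict(long=([(82,174),(98,80),(374,122),(358,217)],[(470,533),(372,570),(245,355),(338,330)],.092,.268,.012),
short=([(507,163),(514,67),(702,85),(696,180)],[(211,266),(125,300),(60,198),(135,173)],.092,.18,.012))
for k,(a,b,w,l,z) in R.items():
    for o in (dict(top=C("top",a)),dict(scene=C("scene",b)),dict(top=C("top",a),scene=C("scene",b))):
        x,f=fitrect(o,w,l,z); print(k,x,np.abs(f).max())
x,f=fitrect(dict(top=C("top",[(324,333),(306,304),(357,272),(374,299)])),.036,.056,.036);print("wax",x,f.ravel())
E
```

```text
small [0.4324 0.3056] [0.4308 0.3089]
large [0.4485 0.1847] [0.4452 0.1837]
wax [0.437  0.0672] [0.4378 0.0721]
low [ 0.4353 -0.0751] [ 0.4372 -0.0712]
slick [ 0.4409 -0.1762] [ 0.4427 -0.1743]
tall [ 0.4527 -0.2913] [ 0.4558 -0.2838]
long [ 0.5859  0.1714 -0.1845] 0.5565974849889699
long [ 0.5887  0.1795 -0.2007] 1.2334333538046849
long [ 0.5868  0.175  -0.1932] 1.8425638034545386
short [ 0.5985 -0.1861 -0.1192] 0.24441367464811492
short [ 0.6015 -0.1781 -0.1057] 1.481052854915248
short [ 0.599  -0.184  -0.1135] 2.0687209540150207
wax [0.437  0.067  0.5458] [ 0.3857  0.7214 -0.6875 -0.6399 -0.5673 -1.041   0.8658  0.9509]
```

```bash
cat >> h.py <<'E'
from scipy.spatial.transform import Rotation as Ro
def plan(x,y,z,g,n=None,show=True):
    """rows from the present pose to TCP x,y,z with the closing line at g deg from world x, tool down"""
    s=state(); p=s['tool_pos']; R=Ro.from_rotvec(s['ee_rot'])
    c,q=np.cos(np.radians(g)),np.sin(np.radians(g))
    G=Ro.from_matrix(np.array([[-q,c,0],[c,q,0],[0,0,-1]]))
    d=np.array([x,y,z])-p; w=(R.inv()*G).as_rotvec(degrees=True)
    n=n or int(max(np.ceil(np.linalg.norm(d)/.045),np.ceil(np.linalg.norm(w)/8),1))
    rows=[]
    for i in range(n):
        rows.append([*np.round(R.inv().apply(d/n)*100,2),*np.round(w/n,1)]); R=R*Ro.from_rotvec(w/n,degrees=True)
    if show: print("t",s['time_s'],"n",n,"dist",np.linalg.norm(d)); print(str([[float(v)+0. for v in r] for r in rows]))
E
python3 - <<'E'
from h import *
np.set_printoptions(precision=4,suppress=True)
plan(.441,-.176,.16,0,11)
LT=[(-.046,.134),(.046,.134),(.046,-.134),(-.046,-.134)]
def sil(n,p,l,S=4):
    c,s=np.cos(p[2]),np.sin(p[2]); R=np.array([[c,-s],[s,c]])
    im=np.zeros((480*S,640*S),np.uint8)
    for poly,z in (([(-.046,l/2),(.046,l/2),(.046,-l/2),(-.046,-l/2)],(0,.012)),([(-.025,l/2),(.025,l/2),(.025,l/2+.022),(-.025,l/2+.022)],(0,.005))):
        Q=np.array(poly)@R.T+p[:2]; P=np.vstack([np.c_[Q,[h]*4] for h in z])
        u=(proj(n,P)+.5)*S-.5; cv2.fillConvexPoly(im,cv2.convexHull(np.round(u*16).astype(np.int32)),255,shift=4)
    return cv2.resize(im,(640,480),interpolation=cv2.INTER_AREA)/255.
from scipy.optimize import minimize
for n in ("top","scene"):
    hsv=cv2.cvtColor(cv2.imread(f"pics/{n}0.png"),cv2.COLOR_BGR2HSV).astype(float)
    sat=np.where((hsv[...,0]<20)|(hsv[...,0]>170),hsv[...,1],0)
    m=np.clip((sat-70)/80,0,1)
    for k,l,x0 in (("long",.268,[.5865,.172,-.186]),("short",.18,[.599,-.185,-.117])):
        def cost(d):
            A=sil(n,np.array(x0)+d*[.01,.01,.1],l); r=cv2.dilate((A>0).astype(np.uint8),np.ones((9,9)))>0
            return ((cv2.GaussianBlur(A,(0,0),.7)-m)[r]**2).sum()
        r=minimize(cost,np.zeros(3),method="Nelder-Mead",options=dict(initial_simplex=np.array([[0,0,0],[.6,0,0],[0,.6,0],[0,0,.4]]),xatol=.005))
        print(n,k,np.array(x0)+r.x*[.01,.01,.1],cost(np.zeros(3)),r.fun)
E
```

```text
t 1.1 n 11 dist 0.4762690158102867
[[3.25, -2.84, 0.29, 0.0, 0.0, -6.4], [3.55, -2.46, 0.29, 0.0, 0.0, -6.4], [3.8, -2.05, 0.29, 0.0, 0.0, -6.4], [4.01, -1.61, 0.29, 0.0, 0.0, -6.4], [4.16, -1.15, 0.29, 0.0, 0.0, -6.4], [4.27, -0.68, 0.29, 0.0, 0.0, -6.4], [4.32, -0.2, 0.29, 0.0, 0.0, -6.4], [4.31, 0.29, 0.29, 0.0, 0.0, -6.4], [4.25, 0.77, 0.29, 0.0, 0.0, -6.4], [4.14, 1.24, 0.29, 0.0, 0.0, -6.4], [3.97, 1.69, 0.29, 0.0, 0.0, -6.4]]
top long [ 0.5872  0.1737 -0.1899] 46.02228358376439 32.95501536702386
top short [ 0.5994 -0.1855 -0.124 ] 32.68778557828034 28.809324821937384
scene long [ 0.5871  0.1725 -0.1893] 73.18185933008655 64.55521865250932
scene short [ 0.5993 -0.1857 -0.1283] 45.392060600122605 40.4872641733985
```

Emit:
{"api": "drive_tool", "payload": {"steps": [[[3.25,-2.84,0.29,0,0,-6.4],[3.55,-2.46,0.29,0,0,-6.4],[3.8,-2.05,0.29,0,0,-6.4],[4.01,-1.61,0.29,0,0,-6.4],[4.16,-1.15,0.29,0,0,-6.4],[4.27,-0.68,0.29,0,0,-6.4],[4.32,-0.2,0.29,0,0,-6.4],[4.31,0.29,0.29,0,0,-6.4],[4.25,0.77,0.29,0,0,-6.4],[4.14,1.24,0.29,0,0,-6.4]]], "claw": 1, "grip_force": 20}}

```text
time_s: 2.1
tool_pos: [0.4212, -0.2125, 0.1626]
ee_rot: [2.341, 2.094, 0.0]
contact_force: [-0.4, -0.0, 0.1]
grip_width: 0.091
gripper_force: 0.0
```

```bash
python3 - <<'E'
from h import *
from scipy.optimize import minimize
np.set_printoptions(precision=4,suppress=True)
# saved pictures: silhouette of each cylinder against a local background model
O=dict(slick=(.441,-.176,.018,.078),tall=(.4535,-.29,.019,.072),low=(.436,-.074,.021,.044),small=(.432,.3065,.019,.036))
a=np.linspace(0,2*np.pi,40)[:-1]
def sil(n,P,S=4):
    im=np.zeros((480*S,640*S),np.uint8); u=(proj(n,P)+.5)*S-.5
    cv2.fillConvexPoly(im,cv2.convexHull(np.round(u*16).astype(np.int32)),255,shift=4)
    return cv2.resize(im,(640,480),interpolation=cv2.INTER_AREA)/255.
for n in("top","scene"):
    I=cv2.imread(f"pics/{n}0.png").astype(float)
    for k,(x,y,r,h) in O.items():
        def f(d):
            P=np.vstack([np.c_[x+d[0]/100+r*np.cos(a),y+d[1]/100+r*np.sin(a),0*a+z] for z in(0,h)])
            A=cv2.GaussianBlur(sil(n,P),(0,0),.8); N=reg
            # between-region contrast: residual after explaining with inside/outside mean colours
            B=np.c_[A[N],1-A[N]]; X=I[N]; c=np.linalg.lstsq(B,X,rcond=None)
            return c[1].sum()/1e3
        u=proj(n,[x,y,h/2])[0]; yy,xx=np.mgrid[:480,:640]; reg=(abs(xx-u[0])<14)&(abs(yy-u[1])<(24 if n=="scene" else 12))
        rr=minimize(f,[0,0],method="Nelder-Mead",options=dict(initial_simplex=[[0,0],[.5,0],[0,.5]]))
        print(n,k,x+rr.x[0]/100,y+rr.x[1]/100,rr.fun)
plan(.441,-.176,.16,0)
E
```

```text
top slick 0.44310909962654116 -0.18088373160362242 561.0372668824544
top tall 0.4580424976357026 -0.30992503616609607 836.3231095379242
top low 0.440162817299366 -0.07886058101058006 408.17223148951354
top small 0.4353647947013378 0.31807637253403664 662.8423545249053
scene slick 0.442420419216156 -0.17650713062286377 682.4332441419552
scene tall 0.46912713243067267 -0.2595261005684733 868.6863661818711
scene low 0.4521024944126257 -0.04553483913309173 1054.0050502317024
scene small 0.43032878180313855 0.31789748861081896 311.90231800039015
t 2.1 n 1 dist 0.04163023467849999
[[3.85, 1.56, 0.26, 0.0, 0.0, -6.4]]
```

Emit:
{"api": "drive_tool", "payload": {"steps": [[[3.85,1.7,0.26,0,0,-6.4],[0,0,3,0,0,0],[0,0,3,0,0,0]]]}}

```text
time_s: 2.4
tool_pos: [0.4432, -0.1769, 0.0998]
ee_rot: [2.221, 2.218, 0.001]
contact_force: [0.6, -1.4, 0.2]
grip_width: 0.0908
gripper_force: 0.0
```

```bash
python3 - <<'E'
from h import *
np.set_printoptions(precision=4,suppress=True)
O=dict(slick=(.018,.078,[376.1,259.8,14.7,12.6],[300.6,189.0,10.2,28.8]),tall=(.019,.072,[411.2,252.8,19,14.7],[279.8,176.1,13.9,23.8]),
low=(.021,.044,[338.3,260.3,15.2,15.1],[321.6,211.5,15.2,21.3]),small=(.019,.036,[201.1,267.3,14.7,12.9],[411,290.2,15.5,18.3]),large=(.031,.036,[238.8,255,25.5,24.7],[369.1,260.8,23,25.6]))
a=np.linspace(0,2*np.pi,60)
for k,(r,h,t,s) in O.items():
    for ns in(("top",),("scene",),("top","scene")):
        def f(p):
            o=[]
            for n in ns:
                e=t if n=="top" else s
                u=proj(n,np.vstack([np.c_[p[0]+r*np.cos(a),p[1]+r*np.sin(a),0*a+z] for z in(0,h)]))
                o+=[*((u.min(0)+u.max(0))/2-[e[0]+e[2]/2-.5,e[1]+e[3]/2-.5])]
            return o
        R=least_squares(f,[.45,0]); print(k,ns,R.x,np.abs(R.fun).max())
plan(.4415,-.1765,.026,0)
E
```

```text
slick ('top',) [ 0.4419 -0.1793] 9.208633855450898e-12
slick ('scene',) [ 0.4519 -0.1774] 2.842170943040401e-14
slick ('top', 'scene') [ 0.4454 -0.1798] 1.315728269847682
tall ('top',) [ 0.4551 -0.2839] 0.0
tall ('scene',) [ 0.453  -0.2881] 3.410605131648481e-13
tall ('top', 'scene') [ 0.4548 -0.2847] 0.6562460902115106
low ('top',) [ 0.441  -0.0774] 0.0
low ('scene',) [ 0.4344 -0.0766] 0.0
low ('top', 'scene') [ 0.4384 -0.0764] 1.0517726820920643
small ('top',) [0.4356 0.3068] 2.842170943040401e-14
small ('scene',) [0.4305 0.3097] 5.684341886080802e-14
small ('top', 'scene') [0.433  0.3087] 1.0153128371132425
large ('top',) [0.4501 0.1848] 9.379164112033322e-13
large ('scene',) [0.4487 0.1814] 5.684341886080802e-14
large ('top', 'scene') [0.4498 0.1834] 0.5922021375728832
t 2.4 n 2 dist 0.0738391554557528
[[0.03, -0.09, 3.69, 0.1, 0.0, 0.0], [0.02, -0.09, 3.69, 0.1, 0.0, 0.0]]
```

Emit:
{"api": "drive_tool", "payload": {"steps": [[[-0.1,0,3,0,0,0],[0,0,2.8,0,0,0],[0,0,1.6,0,0,0],[0,0,0,0,0,0]]]}}

```text
time_s: 2.8
tool_pos: [0.4408, -0.1783, 0.0243]
ee_rot: [-2.224, -2.214, 0.001]
contact_force: [1.2, 0.4, 0.2]
grip_width: 0.0912
gripper_force: 0.0
```

Emit:
{"api": "drive_tool", "payload": {"steps": [[[0,0,0,0,0,0],[0,0,0,0,0,0],[0,0,0,0,0,0],[0,0,0,0,0,0],[0,0,0,0,0,0],[0,0,0,0,0,0],[0,0,0,0,0,0]]], "claw": -1}}

```text
time_s: 3.5
tool_pos: [0.4419, -0.1788, 0.026]
ee_rot: [2.226, 2.217, 0.0]
contact_force: [-0.3, -0.1, -0.6]
grip_width: 0.0382
gripper_force: 0.0
```

Emit:
{"api": "drive_tool", "payload": {"steps": [[[0,0,0,0,0,0],[0,0,0,0,0,0],[0,0,0,0,0,0],[0,0,-1.5,0,0,0],[0,0,-3,0,0,0],[0,0,-3.5,0,0,0],[0,0,-3,0,0,0],[0,0,-1.5,0,0,0],[0,0,0,0,0,0]]]}}

```text
time_s: 4.4
tool_pos: [0.4429, -0.1793, 0.1528]
ee_rot: [2.224, 2.214, 0.002]
contact_force: [0.6, 0.8, -1.4]
grip_width: 0.0355
gripper_force: 20.0
```

```bash
python3 - <<'E'
from h import *
s=state();print(s['grip_width'],s['gripper_force'])
plan(.6038,.2594,.15,-10.86,18)
cv2.imwrite("pics/s2.png",cv2.resize(camera("scene")[130:350,220:440],(600,600)))
E
```

```text
0.035498426269564884 19.978963136672974
t 4.4 n 18 dist 0.4673204195428062
[[2.44, 0.88, 0.01, 0.0, 0.0, 0.6], [2.45, 0.86, 0.01, 0.0, 0.0, 0.6], [2.46, 0.83, 0.01, 0.0, 0.0, 0.6], [2.47, 0.81, 0.01, 0.0, 0.0, 0.6], [2.48, 0.78, 0.01, 0.0, 0.0, 0.6], [2.48, 0.76, 0.01, 0.0, 0.0, 0.6], [2.49, 0.73, 0.01, 0.0, 0.0, 0.6], [2.5, 0.71, 0.01, 0.0, 0.0, 0.6], [2.51, 0.68, 0.01, 0.0, 0.0, 0.6], [2.51, 0.65, 0.01, 0.0, 0.0, 0.6], [2.52, 0.63, 0.01, 0.0, 0.0, 0.6], [2.53, 0.6, 0.01, 0.0, 0.0, 0.6], [2.53, 0.58, 0.01, 0.0, 0.0, 0.6], [2.54, 0.55, 0.01, 0.0, 0.0, 0.6], [2.54, 0.52, 0.01, 0.0, 0.0, 0.6], [2.55, 0.5, 0.02, 0.0, 0.0, 0.6], [2.55, 0.47, 0.02, 0.0, 0.0, 0.6], [2.56, 0.45, 0.02, 0.0, 0.0, 0.6]]
```

View pics/s2.png

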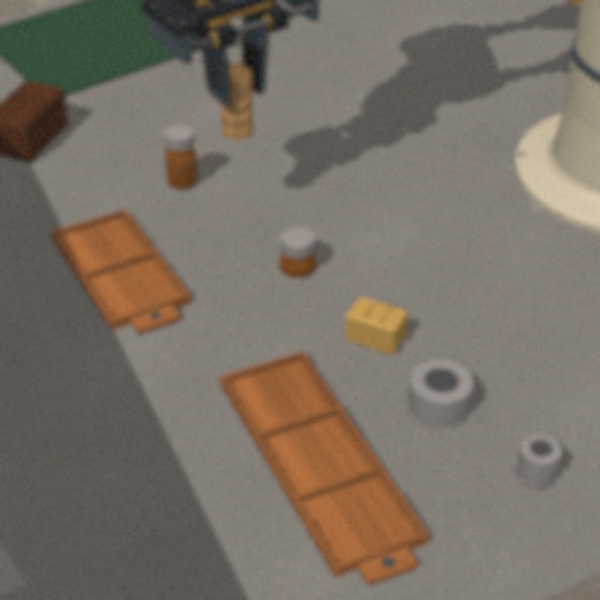

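Emit:
{"api": "drive_tool", "payload": {"steps": [[[1.8,0.66,0,0,0,0.5],[3.68,1.28,0,0,0,1],[3.7,1.22,0,0,0,1],[3.72,1.16,0,0,0,1],[3.74,1.1,0,0,0,1],[3.76,1.04,0,0,0,1],[3.78,0.98,0,0,0,1],[3.8,0.9,0,0,0,1],[3.8,0.84,0,0,0,1],[3.8,0.78,0,0,0,0.9]]]}}

```text
time_s: 5.45
tool_pos: [0.5688, 0.17, 0.1492]
ee_rot: [-2.4, -2.025, 0.003]
contact_force: [0.0, -0.3, -0.5]
grip_width: 0.0354
gripper_force: 20.0
```

```bash
python3 - <<'E'
from h import *
plan(.6038,.2594,.12,-10.86,4)
E
```

```text
t 5.45 n 4 dist 0.1003630782622133
[[2.35, 0.49, 0.73, 0.0, 0.0, 0.3], [2.35, 0.48, 0.73, 0.0, 0.0, 0.3], [2.36, 0.46, 0.73, 0.0, 0.0, 0.3], [2.36, 0.45, 0.73, 0.0, 0.0, 0.3]]
```

Emit:
{"api": "drive_tool", "payload": {"steps": [[[2.35,0.49,0.73,0,0,0.3],[2.35,0.48,0.73,0,0,0.3],[2.36,0.46,0.73,0,0,0.3],[2.36,0.45,0.73,0,0,0.3],[0,0,0,0,0,0],[0,0,0,0,0,0],[0,0,0,0,0,0]]]}}

```text
time_s: 6.15
tool_pos: [0.6038, 0.2571, 0.1211]
ee_rot: [-2.422, -2.001, 0.002]
contact_force: [0.2, 0.1, -1.4]
grip_width: 0.0355
gripper_force: 20.0
```

```bash
cat > chk.py <<'E'
from h import *
import sys
# where does the held thing show compared with where the TCP says it is: r h footz (foot below TCP)
def chk(name,r,h,foot):
    p=state()['tool_pos']; a=np.linspace(0,2*np.pi,60); print("tcp",p)
    for n in("top","scene"):
        camera(n); d=masks_of(n,name)
        u=proj(n,np.vstack([np.c_[p[0]+r*np.cos(a),p[1]+r*np.sin(a),0*a+p[2]-foot+z] for z in(0,h)])); print(n,"pred",u.min(0).round(1),u.max(0).round(1))
        for m in d[:2]: e=m['extent']; print(round(m['conf'],2),np.round([e[0],e[1],e[0]+e[2],e[1]+e[3]],1))
E
python3 - <<'E'
from chk import *
plan(.6038,.2594,.032,-10.86,3)
chk("slicker_mid",.018,.078,.026)
E
```

```text
t 6.15 n 3 dist 0.08912233193193564
[[0.08, -0.01, 2.97, 0.0, 0.0, 0.0], [0.08, -0.01, 2.97, 0.0, 0.0, 0.0], [0.08, -0.01, 2.97, 0.0, 0.0, 0.0]]
tcp [0.6037683  0.25706437 0.12109172]
top pred [205.8 197. ] [226.  215.7]
scene pred [343.9 263.7] [360.6 299.1]
0.75 [346.2 266.9 360.1 298.3]
```

Emit:
{"api": "drive_tool", "payload": {"steps": [[[0.08,0,2,0,0,0],[0.08,0,3,0,0,0],[0.08,0,2.5,0,0,0],[0,0,1,0,0,0],[0,0,0.3,0,0,0],[0,0,0,0,0,0],[0,0,0,0,0,0]]]}}

```text
time_s: 7.05
tool_pos: [0.6055, 0.2604, 0.035]
ee_rot: [2.421, 2.001, 0.003]
contact_force: [0.4, -0.0, -0.5]
grip_width: 0.0353
gripper_force: 20.0
```

Emit:
{"api": "drive_tool", "payload": {"steps": [[[-0.1,0,0.2,0,0,0],[0,0,0.1,0,0,0],[0,0,0,0,0,0],[0,0,0,0,0,0]]]}}

```text
time_s: 7.45
tool_pos: [0.6046, 0.2593, 0.0308]
ee_rot: [2.421, 2.002, 0.0]
contact_force: [0.8, -0.1, -0.9]
grip_width: 0.0355
gripper_force: 20.0
```

Emit:
{"api": "drive_tool", "payload": {"steps": [[[0,0,0.1,0,0,0],[0,0,0,0,0,0],[0,0,0,0,0,0]]]}}

```text
time_s: 7.75
tool_pos: [0.6047, 0.2593, 0.0299]
ee_rot: [2.421, 2.002, 0.001]
contact_force: [-1.1, -0.0, 3.4]
grip_width: 0.0355
gripper_force: 20.0
```

Emit:
{"api": "drive_tool", "payload": {"steps": [[[0,0,0,0,0,0],[0,0,0,0,0,0],[0,0,0,0,0,0],[0,0,0,0,0,0],[0,0,0,0,0,0]]], "claw": 1}}

```text
time_s: 8.25
tool_pos: [0.6045, 0.2592, 0.0297]
ee_rot: [-2.421, -2.002, 0.0]
contact_force: [0.5, -0.4, -0.2]
grip_width: 0.0729
gripper_force: 0.0
```

Emit:
{"api": "drive_tool", "payload": {"steps": [[[0,0,-1,0,0,0],[0,0,-3,0,0,0],[0,0,-4,0,0,0],[0,0,-4,0,0,0],[0,0,-1,0,0,0]]]}}

```text
time_s: 8.75
tool_pos: [0.6067, 0.26, 0.1653]
ee_rot: [2.419, 2.0, 0.01]
contact_force: [0.5, 0.4, -0.1]
grip_width: 0.0912
gripper_force: 0.0
```

```bash
python3 - <<'E'
from h import *
plan(.4545,-.2865,.14,0,16)
E
```

```text
t 8.75 n 16 dist 0.5678188830442291
[[-3.53, -0.29, 0.14, 0.0, 0.0, -0.7], [-3.53, -0.33, 0.14, 0.0, 0.0, -0.7], [-3.53, -0.38, 0.15, 0.0, 0.0, -0.7], [-3.52, -0.42, 0.15, 0.0, 0.0, -0.7], [-3.52, -0.46, 0.15, 0.0, 0.0, -0.7], [-3.51, -0.5, 0.15, 0.0, 0.0, -0.7], [-3.5, -0.54, 0.15, 0.0, 0.0, -0.7], [-3.5, -0.58, 0.15, 0.0, 0.0, -0.7], [-3.49, -0.62, 0.15, 0.0, 0.0, -0.7], [-3.48, -0.67, 0.15, 0.0, 0.0, -0.7], [-3.47, -0.71, 0.15, 0.0, 0.0, -0.7], [-3.47, -0.75, 0.15, 0.0, 0.0, -0.7], [-3.46, -0.79, 0.15, 0.0, 0.0, -0.7], [-3.45, -0.83, 0.16, 0.0, 0.0, -0.7], [-3.44, -0.87, 0.16, 0.0, 0.0, -0.7], [-3.43, -0.91, 0.16, 0.0, 0.0, -0.7]]
```

Emit:
{"api": "drive_tool", "payload": {"steps": [[[-3.53,-0.29,0.14,0,0,-0.7],[-3.53,-0.33,0.14,0,0,-0.7],[-3.53,-0.38,0.15,0,0,-0.7],[-3.52,-0.42,0.15,0,0,-0.7],[-3.52,-0.46,0.15,0,0,-0.7],[-3.51,-0.5,0.15,0,0,-0.7],[-3.5,-0.54,0.15,0,0,-0.7],[-3.5,-0.58,0.15,0,0,-0.7],[-3.49,-0.62,0.15,0,0,-0.7]]]}}

```text
time_s: 9.65
tool_pos: [0.5188, -0.0496, 0.1466]
ee_rot: [2.307, 2.132, 0.0]
contact_force: [0.9, -0.1, 0.1]
grip_width: 0.0917
gripper_force: 0.0
```

Emit:
{"api": "drive_tool", "payload": {"steps": [[[-3.48,-0.67,0.15,0,0,-0.7],[-3.47,-0.71,0.15,0,0,-0.7],[-3.47,-0.75,0.15,0,0,-0.7],[-3.46,-0.79,0.15,0,0,-0.7],[-3.45,-0.83,0.16,0,0,-0.7],[-3.44,-0.87,0.16,0,0,-0.7],[-2.4,-0.6,0.16,0,0,-0.7],[0,0,0,0,0,0],[0,0,0,0,0,0]]]}}

```text
time_s: 10.55
tool_pos: [0.4568, -0.2775, 0.1357]
ee_rot: [-2.216, -2.227, -0.0]
contact_force: [0.2, 1.0, 0.5]
grip_width: 0.091
gripper_force: 0.0
```

```bash
python3 - <<'E'
from h import *
plan(.4545,-.2865,.11,0,3)
# top view: slicker in the tray
camera("top"); d=masks_of("top","slicker_mid"); print([(x['conf'],x['extent']) for x in d[:2]])
a=np.linspace(0,6.28,60)
for n in("top","scene"):
    u=proj(n,np.vstack([np.c_[.6038+.018*np.cos(a),.2594+.018*np.sin(a),0*a+z] for z in(.004,.082)])); print(n,u.min(0),u.max(0)-u.min(0))
camera("scene"); d=masks_of("scene","slicker_mid"); print([(x['conf'],x['extent']) for x in d[:2]])
E
```

```text
t 10.55 n 3 dist 0.02728080599656076
[[-0.3, -0.08, 0.86, 0.0, 0.0, 0.1], [-0.3, -0.08, 0.86, 0.0, 0.0, 0.1], [-0.3, -0.08, 0.86, 0.0, 0.0, 0.1]]
[(0.74, [216.5, 204.6, 15.4, 13.6])]
top [212.84414527 203.23690003] [18.42300618 17.11547297]
scene [343.72234106 292.47664124] [15.90732205 33.28650614]
[(0.88, [343.6, 296.0, 15.5, 31.7])]
```

Emit:
{"api": "drive_tool", "payload": {"steps": [[[-0.4,-0.1,2,0,0,0],[-0.4,-0.1,3,0,0,0],[-0.15,0,3,0,0,0],[0,0,2.5,0,0,0],[0,0,1,0,0,0],[0,0,0,0,0,0]]]}}

```text
time_s: 11.35
tool_pos: [0.4547, -0.2861, 0.0198]
ee_rot: [-2.212, -2.227, 0.0]
contact_force: [-0.3, -0.0, 0.8]
grip_width: 0.0916
gripper_force: 0.0
```

Emit:
{"api": "drive_tool", "payload": {"steps": [[[0,0,0,0,0,0],[0,0,0,0,0,0],[0,0,0,0,0,0],[0,0,0,0,0,0],[0,0,0,0,0,0],[0,0,0,0,0,0],[0,0,0,0,0,0],[0,0,0,0,0,0],[0,0,0,0,0,0],[0,0,0,0,0,0]]], "claw": -1}}

```text
time_s: 12.35
tool_pos: [0.455, -0.287, 0.0206]
ee_rot: [-2.214, -2.228, 0.0]
contact_force: [-2.5, 0.3, 3.4]
grip_width: 0.0343
gripper_force: 20.7
```

Emit:
{"api": "drive_tool", "payload": {"steps": [[[0,0,-1.5,0,0,0],[0,0,-3,0,0,0],[0,0,-4,0,0,0],[0,0,-3,0,0,0],[0,0,-1.5,0,0,0],[0,0,0,0,0,0]]]}}

```text
time_s: 12.95
tool_pos: [0.4561, -0.2878, 0.1525]
ee_rot: [2.212, 2.226, 0.001]
contact_force: [0.0, 0.3, -1.0]
grip_width: 0.0348
gripper_force: 20.6
```

```bash
python3 - <<'E'
from chk import *
plan(.5872,.173,.15,-10.86,14)
chk("tall_jar_mid",.019,.072,.020)
cv2.imwrite("pics/s3.png",cv2.resize(camera("scene")[110:350,220:440],(550,600)))
E
```

```text
t 12.95 n 14 dist 0.4790447648285664
[[3.29, 0.96, 0.01, 0.0, 0.0, 0.8], [3.3, 0.91, 0.01, 0.0, 0.0, 0.8], [3.31, 0.86, 0.01, 0.0, 0.0, 0.8], [3.32, 0.82, 0.01, 0.0, 0.0, 0.8], [3.33, 0.77, 0.01, 0.0, 0.0, 0.8], [3.34, 0.72, 0.01, 0.0, 0.0, 0.8], [3.35, 0.68, 0.01, 0.0, 0.0, 0.8], [3.36, 0.63, 0.02, 0.0, 0.0, 0.8], [3.37, 0.58, 0.02, 0.0, 0.0, 0.8], [3.38, 0.54, 0.02, 0.0, 0.0, 0.8], [3.39, 0.49, 0.02, 0.0, 0.0, 0.8], [3.39, 0.44, 0.02, 0.0, 0.0, 0.8], [3.4, 0.39, 0.02, 0.0, 0.0, 0.8], [3.4, 0.35, 0.02, 0.0, 0.0, 0.8]]
tcp [ 0.45611643 -0.28775453  0.15250024]
top pred [422.5 248. ] [444.8 264.9]
0.27 [240.8 256.5 261.6 277.3]
scene pred [276.1 138.2] [290.  165.2]
0.65 [280.5 139.6 290.  163.9]
```

View pics/s3.png

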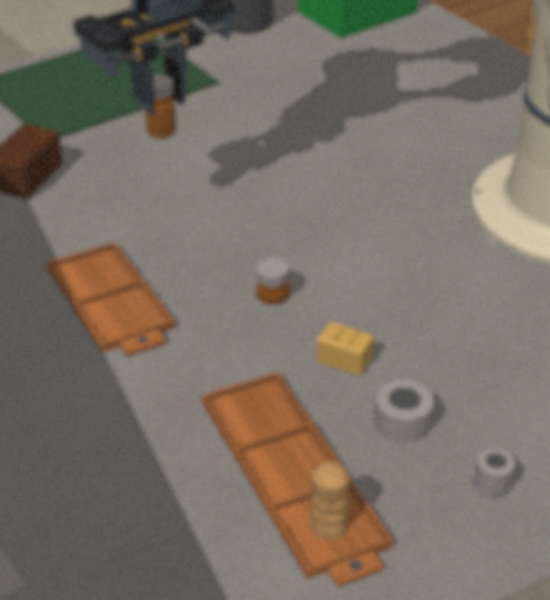

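Emit:
{"api": "drive_tool", "payload": {"steps": [[[2,0.6,0,0,0,0.6],[3.3,0.93,0,0,0,0.8],[3.31,0.88,0,0,0,0.8],[3.32,0.84,0,0,0,0.8],[3.33,0.79,0,0,0,0.8],[3.34,0.74,0,0,0,0.8],[3.35,0.7,0,0,0,0.8],[3.36,0.65,0,0,0,0.8],[3.37,0.6,0,0,0,0.8],[3.38,0.56,0,0,0,0.8]]]}}

```text
time_s: 14.2
tool_pos: [0.5456, 0.0307, 0.1496]
ee_rot: [-2.361, -2.071, 0.002]
contact_force: [0.2, -0.7, -1.9]
grip_width: 0.0348
gripper_force: 20.6
```

Emit:
{"api": "drive_tool", "payload": {"steps": [[[3.39,0.5,0,0,0,0.8],[3.39,0.45,0,0,0,0.8],[3.4,0.4,0,0,0,0.8],[3,0.35,0,0,0,0.8],[1.6,0.2,0,0,0,0.4],[0,0,0,0,0,0],[0,0,0,0,0,0]]]}}

```text
time_s: 14.9
tool_pos: [0.5867, 0.1722, 0.1496]
ee_rot: [-2.424, -1.998, 0.003]
contact_force: [-1.6, -0.4, -1.2]
grip_width: 0.0345
gripper_force: 20.6
```

```bash
python3 - <<'E'
from chk import *
plan(.5872,.173,.028,-10.86,4)
chk("tall_jar_mid",.019,.072,.020)
chk("slicker_mid",.019,.072,.020)
E
```

```text
t 14.9 n 4 dist 0.12159364828076084
[[0.02, 0.01, 3.04, 0.0, 0.0, 0.0], [0.02, 0.01, 3.04, 0.0, 0.0, 0.0], [0.02, 0.01, 3.04, 0.0, 0.0, 0.0], [0.02, 0.01, 3.04, 0.0, 0.0, 0.0]]
tcp [0.58669083 0.17218741 0.14958987]
top pred [237.2 200.1] [256.5 219.7]
scene pred [328.5 231.8] [344.8 265.2]
0.69 [329.6 230.6 345.7 263.3]
tcp [0.58709157 0.17149798 0.15043959]
top pred [237.4 199.9] [256.7 219.5]
scene pred [328.2 231.4] [344.5 264.8]
0.77 [345.  293.8 360.2 326.7]
```

Emit:
{"api": "drive_tool", "payload": {"steps": [[[0,0,2,0,0,0],[0.05,0,4,0,0,0],[0,0,4,0,0,0],[0,0,2,0,0,0],[0,0,0.2,0,0,0],[0,0,0,0,0,0],[0,0,0.1,0,0,0],[0,0,0.1,0,0,0],[0,0,0,0,0,0]]]}}

```text
time_s: 16.2
tool_pos: [0.5879, 0.173, 0.0275]
ee_rot: [2.424, 1.997, 0.002]
contact_force: [0.1, -0.9, -1.1]
grip_width: 0.0347
gripper_force: 20.5
```

Emit:
{"api": "drive_tool", "payload": {"steps": [[[0,-0.05,0.15,0,0,0],[0,0,0.1,0,0,0],[0,0,0,0,0,0],[0,0,0,0,0,0]]]}}

```text
time_s: 16.6
tool_pos: [0.5871, 0.1731, 0.0246]
ee_rot: [2.425, 1.997, 0.001]
contact_force: [-0.7, -0.2, 6.8]
grip_width: 0.0346
gripper_force: 20.7
```

Emit:
{"api": "drive_tool", "payload": {"steps": [[[0,0,0,0,0,0],[0,0,0,0,0,0],[0,0,0,0,0,0],[0,0,0,0,0,0],[0,0,0,0,0,0]]], "claw": 1}}

```text
time_s: 17.1
tool_pos: [0.5869, 0.173, 0.0241]
ee_rot: [-2.425, -1.997, 0.0]
contact_force: [-0.6, -0.1, -0.0]
grip_width: 0.0714
gripper_force: 0.0
```

Emit:
{"api": "drive_tool", "payload": {"steps": [[[0,0,-1,0,0,0],[0,0,-3,0,0,0],[0,0,-4,0,0,0],[0,0,-3,0,0,0]]]}}

```text
time_s: 17.5
tool_pos: [0.5873, 0.1731, 0.137]
ee_rot: [2.424, 1.997, 0.002]
contact_force: [0.3, 0.4, 0.3]
grip_width: 0.0914
gripper_force: 0.0
```

```bash
python3 - <<'E'
from h import *
plan(.437,.068,.12,29,9)
# wax outline in the first top picture
I=cv2.imread("pics/top0.png"); hsv=cv2.cvtColor(I,cv2.COLOR_BGR2HSV)[255:290,270:315].astype(int)
m=((hsv[...,0]>15)&(hsv[...,0]<35)&(hsv[...,1]>90)).astype(np.uint8)
c=max(cv2.findContours(m,cv2.RETR_EXTERNAL,cv2.CHAIN_APPROX_NONE)[0],key=cv2.contourArea)
print(cv2.minAreaRect(c),m.sum())
yy,xx=np.nonzero(m); print(xx.mean()+270,yy.mean()+255,ray("top",np.array([xx.mean()+270,yy.mean()+255]),.034))
w,v=np.linalg.eigh(np.cov(np.c_[xx,yy].T)); a=np.array([xx.mean()+270,yy.mean()+255]); d=v[:,1]*8
p,q=ray("top",a-d,.036),ray("top",a+d,.036); print(np.degrees(np.arctan2(*((p-q)*[-1,1]))))
E
```

```text
t 17.5 n 9 dist 0.18415648740071366
[[-1.47, -1.42, 0.19, 0.0, 0.0, -4.4], [-1.35, -1.53, 0.19, 0.0, 0.0, -4.4], [-1.23, -1.63, 0.19, 0.0, 0.0, -4.4], [-1.1, -1.72, 0.19, 0.0, 0.0, -4.4], [-0.96, -1.8, 0.19, 0.0, 0.0, -4.4], [-0.82, -1.87, 0.19, 0.0, 0.0, -4.4], [-0.67, -1.92, 0.19, 0.0, 0.0, -4.4], [-0.52, -1.97, 0.19, 0.0, 0.0, -4.4], [-0.37, -2.0, 0.19, 0.0, 0.0, -4.4]]
((22.615385055541992, 15.576919555664062), (13.519783973693848, 20.34169578552246), 60.2551155090332) 274
292.64233576642334 270.54379562043795 [0.43647925 0.06834022]
-152.04439924075774
```

Emit:
{"api": "drive_tool", "payload": {"steps": [[[-1.47,-1.42,0.19,0,0,-4.3],[-1.35,-1.53,0.19,0,0,-4.3],[-1.23,-1.63,0.19,0,0,-4.3],[-1.1,-1.72,0.19,0,0,-4.3],[-0.96,-1.8,0.19,0,0,-4.3],[-0.82,-1.87,0.19,0,0,-4.3],[-0.67,-1.92,0.19,0,0,-4.3],[-0.52,-1.97,0.19,0,0,-4.3],[-0.37,-2,0.19,0,0,-4.3],[0,0,0,0,0,0]]]}}

```text
time_s: 18.5
tool_pos: [0.4331, 0.0687, 0.1174]
ee_rot: [-1.623, -2.688, 0.001]
contact_force: [0.2, -0.4, -0.3]
grip_width: 0.091
gripper_force: 0.0
```

```bash
python3 - <<'E'
from h import *
plan(.4367,.068,.009,28.3,4)
E
```

```text
t 18.5 n 4 dist 0.10845870424755859
[[-0.06, 0.08, 2.71, 0.0, 0.0, -0.1], [-0.06, 0.07, 2.71, 0.0, 0.0, -0.1], [-0.06, 0.07, 2.71, 0.0, 0.0, -0.1], [-0.06, 0.07, 2.71, 0.0, 0.0, -0.1]]
```

Emit:
{"api": "drive_tool", "payload": {"steps": [[[-0.06,0.07,2,0,0,0],[-0.06,0.07,3.5,0,0,0],[-0.06,0.07,3,0,0,0],[0,0,2,0,0,0],[0,0,0.4,0,0,0],[0,0,0,0,0,0]]]}}

```text
time_s: 19.1
tool_pos: [0.4383, 0.069, 0.0081]
ee_rot: [-1.627, -2.687, 0.0]
contact_force: [0.6, 0.7, 0.3]
grip_width: 0.0911
gripper_force: 0.0
```

Emit:
{"api": "drive_tool", "payload": {"steps": [[[0,0,0,0,0,0],[0,0,0,0,0,0],[0,0,0,0,0,0],[0,0,0,0,0,0],[0,0,0,0,0,0],[0,0,0,0,0,0],[0,0,0,0,0,0],[0,0,0,0,0,0],[0,0,0,0,0,0],[0,0,0,0,0,0]]], "claw": -1}}

```text
time_s: 20.1
tool_pos: [0.438, 0.0689, 0.008]
ee_rot: [-1.626, -2.688, 0.0]
contact_force: [-0.2, -0.5, 1.9]
grip_width: 0.0358
gripper_force: 20.0
```

Emit:
{"api": "drive_tool", "payload": {"steps": [[[0,0,-1.5,0,0,0],[0,0,-3,0,0,0],[0,0,-4,0,0,0],[0,0,-3,0,0,0],[0,0,-1.5,0,0,0],[0,0,0,0,0,0]]]}}

```text
time_s: 20.7
tool_pos: [0.4391, 0.0689, 0.1398]
ee_rot: [1.624, 2.685, 0.003]
contact_force: [0.2, 0.2, -1.4]
grip_width: 0.0357
gripper_force: 20.0
```

```bash
python3 - <<'E'
from h import *
plan(.5706,.0866,.13,-10.86,9)
cv2.imwrite("pics/s4.png",cv2.resize(camera("scene")[150:350,250:450],(600,600)))
E
```

```text
t 20.7 n 9 dist 0.13299724942990615
[[-0.5, 1.38, 0.11, 0.0, 0.0, 4.3], [-0.4, 1.42, 0.11, 0.0, 0.0, 4.3], [-0.29, 1.44, 0.11, 0.0, 0.0, 4.3], [-0.18, 1.46, 0.11, 0.0, 0.0, 4.3], [-0.07, 1.47, 0.11, 0.0, 0.0, 4.3], [0.04, 1.47, 0.11, 0.0, 0.0, 4.3], [0.15, 1.47, 0.11, 0.0, 0.0, 4.3], [0.25, 1.45, 0.11, 0.0, 0.0, 4.3], [0.36, 1.43, 0.11, 0.0, 0.0, 4.3]]
```

View pics/s4.png

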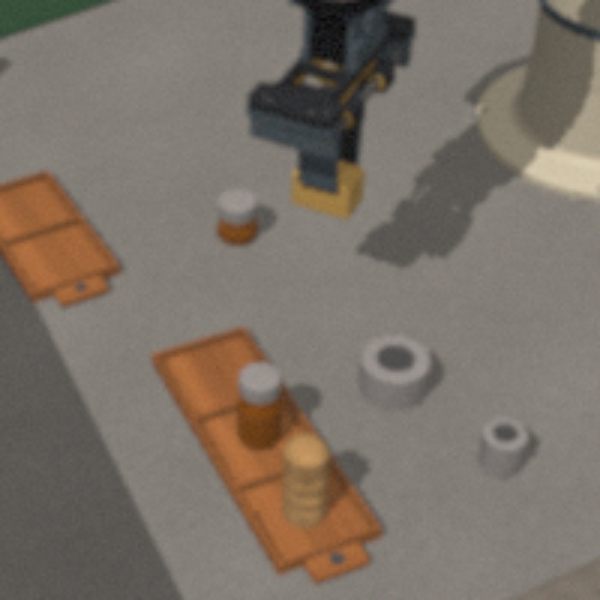

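Emit:
{"api": "drive_tool", "payload": {"steps": [[[-0.5,1.38,0.11,0,0,4.3],[-0.4,1.42,0.11,0,0,4.3],[-0.29,1.44,0.11,0,0,4.3],[-0.18,1.46,0.11,0,0,4.3],[-0.07,1.47,0.11,0,0,4.3],[0.04,1.47,0.11,0,0,4.3],[0.15,1.47,0.11,0,0,4.3],[0.25,1.45,0.11,0,0,4.3],[0.36,1.43,0.11,0,0,4.3],[0,0,0,0,0,0]]]}}

```text
time_s: 21.75
tool_pos: [0.57, 0.0866, 0.1263]
ee_rot: [-2.426, -1.995, 0.002]
contact_force: [-0.3, 0.3, -0.6]
grip_width: 0.0354
gripper_force: 20.0
```

```bash
python3 - <<'E'
from h import *
plan(.5706,.0866,.0135,-10.86,4)
E
```

```text
t 21.75 n 4 dist 0.11280347646026168
[[0.0, 0.02, 2.82, 0.0, 0.0, -0.1], [0.0, 0.02, 2.82, 0.0, 0.0, -0.1], [0.0, 0.02, 2.82, 0.0, 0.0, -0.1], [0.0, 0.02, 2.82, 0.0, 0.0, -0.1]]
```

Emit:
{"api": "drive_tool", "payload": {"steps": [[[0,0.05,2,0,0,0],[0,0,4,0,0,0],[0,0,3.5,0,0,0],[0,0,1.3,0,0,0],[0,0,0.3,0,0,0],[0,0,0,0,0,0],[0,0,0.1,0,0,0],[0,0,0,0,0,0],[0,0,0,0,0,0]]]}}

```text
time_s: 22.65
tool_pos: [0.5703, 0.0864, 0.017]
ee_rot: [2.424, 1.997, 0.002]
contact_force: [-0.6, 0.6, -0.8]
grip_width: 0.0354
gripper_force: 20.0
```

Emit:
{"api": "drive_tool", "payload": {"steps": [[[0,0,0.2,0,0,0],[0,0,0.1,0,0,0],[0,0,0,0,0,0],[0,0,0,0,0,0]]]}}

```text
time_s: 23.05
tool_pos: [0.5697, 0.0864, 0.0131]
ee_rot: [-2.425, -1.997, 0.0]
contact_force: [0.5, 0.2, -0.1]
grip_width: 0.0355
gripper_force: 20.0
```

Emit:
{"api": "drive_tool", "payload": {"steps": [[[0,0,0.1,0,0,0],[0,0,0,0,0,0],[0,0,0,0,0,0]]]}}

```text
time_s: 23.35
tool_pos: [0.5697, 0.0864, 0.0121]
ee_rot: [-2.425, -1.997, 0.0]
contact_force: [0.4, 0.3, -0.8]
grip_width: 0.0355
gripper_force: 20.0
```

Emit:
{"api": "drive_tool", "payload": {"steps": [[[0,0,0,0,0,0],[0,0,0,0,0,0],[0,0,0,0,0,0],[0,0,0,0,0,0]]], "claw": 0.14}}

```text
time_s: 23.75
tool_pos: [0.5698, 0.0864, 0.0121]
ee_rot: [2.425, 1.997, 0.0]
contact_force: [0.0, -0.0, -0.1]
grip_width: 0.0515
gripper_force: 0.0
```

Emit:
{"api": "drive_tool", "payload": {"steps": [[[0,0,-1,0,0,0],[0,0,-2,0,0,0],[0,0,-4,0,0,0],[0,0,-4,0,0,0],[0,0,-1,0,0,0]]]}}

```text
time_s: 24.25
tool_pos: [0.5719, 0.0865, 0.137]
ee_rot: [2.422, 1.995, 0.008]
contact_force: [0.3, -0.2, -0.2]
grip_width: 0.0517
gripper_force: 0.0
```

```bash
python3 - <<'E'
from h import *
plan(.4325,.3075,.13,0,9)
E
```

```text
t 24.25 n 9 dist 0.26133829834307604
[[2.11, -1.99, 0.07, 0.0, 0.0, -1.2], [2.16, -1.94, 0.07, 0.0, 0.0, -1.2], [2.2, -1.9, 0.07, 0.0, 0.0, -1.2], [2.24, -1.85, 0.07, 0.0, 0.0, -1.2], [2.28, -1.8, 0.07, 0.0, 0.0, -1.2], [2.31, -1.75, 0.07, 0.0, 0.0, -1.2], [2.35, -1.7, 0.07, 0.0, 0.0, -1.2], [2.39, -1.65, 0.08, 0.0, 0.0, -1.2], [2.42, -1.6, 0.08, 0.0, 0.0, -1.2]]
```

Emit:
{"api": "drive_tool", "payload": {"steps": [[[2.11,-1.99,0.07,0,0,-1.2],[2.16,-1.94,0.07,0,0,-1.2],[2.2,-1.9,0.07,0,0,-1.2],[2.24,-1.85,0.07,0,0,-1.2],[2.28,-1.8,0.07,0,0,-1.2],[2.31,-1.75,0.07,0,0,-1.2],[2.35,-1.7,0.07,0,0,-1.2],[2.39,-1.65,0.08,0,0,-1.2],[2.42,-1.6,0.08,0,0,-1.2],[0,0,0,0,0,0]]], "claw": 1}}

```text
time_s: 25.25
tool_pos: [0.4291, 0.3098, 0.1257]
ee_rot: [-2.222, -2.22, 0.0]
contact_force: [0.5, -0.6, 0.1]
grip_width: 0.091
gripper_force: 0.0
```

```bash
python3 - <<'E'
from h import *
plan(.4328,.3072,.009,0,4)
cv2.imwrite("pics/t5.png",cv2.resize(camera("top")[175:305,180:440],(800,400),interpolation=cv2.INTER_CUBIC))
E
```

```text
t 25.25 n 4 dist 0.11682944879140161
[[-0.07, 0.09, 2.92, 0.0, 0.0, 0.0], [-0.07, 0.09, 2.92, 0.0, 0.0, 0.0], [-0.07, 0.09, 2.92, 0.0, 0.0, 0.0], [-0.07, 0.09, 2.92, 0.0, 0.0, 0.0]]
```

View pics/t5.png

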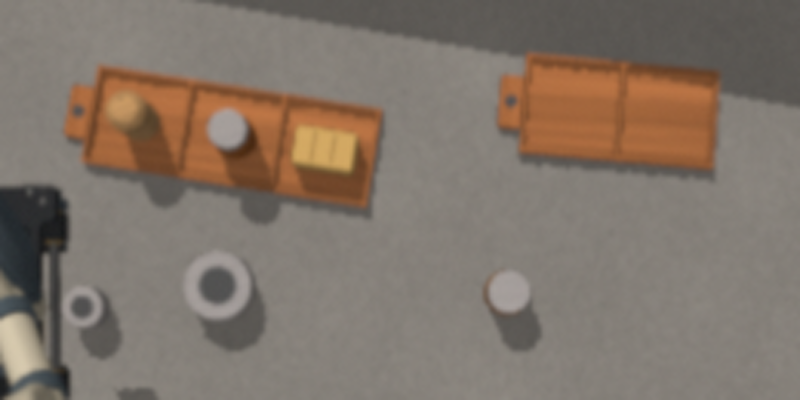

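Emit:
{"api": "drive_tool", "payload": {"steps": [[[-0.07,0.1,2,0,0,0],[-0.07,0.1,4,0,0,0],[-0.07,0.1,3.7,0,0,0],[0,0,1.7,0,0,0],[0,0,0.3,0,0,0],[0,0,0,0,0,0]]], "grip_force": 30}}

```text
time_s: 25.9
tool_pos: [0.4343, 0.3051, 0.0088]
ee_rot: [-2.227, -2.216, 0.001]
contact_force: [0.3, 0.3, 0.3]
grip_width: 0.0913
gripper_force: 0.0
```

Emit:
{"api": "drive_tool", "payload": {"steps": [[[0,0,0,0,0,0],[0,0,0,0,0,0],[0,0,0,0,0,0],[0,0,0,0,0,0],[0,0,0,0,0,0],[0,0,0,0,0,0],[0,0,0,0,0,0],[0,0,0,0,0,0],[0,0,0,0,0,0],[0,0,0,0,0,0]]], "claw": -1}}

```text
time_s: 26.9
tool_pos: [0.4338, 0.3056, 0.0086]
ee_rot: [-2.226, -2.216, 0.001]
contact_force: [-2.8, 0.5, 4.0]
grip_width: 0.0361
gripper_force: 30.0
```

Emit:
{"api": "drive_tool", "payload": {"steps": [[[0,0,-1.5,0,0,0],[0,0,-3,0,0,0],[0,0,-4,0,0,0],[0,0,-4,0,0,0],[0,0,-1.5,0,0,0],[0,0,0,0,0,0]]]}}

```text
time_s: 27.5
tool_pos: [0.4352, 0.3062, 0.1506]
ee_rot: [2.225, 2.216, 0.006]
contact_force: [0.6, 0.3, -3.9]
grip_width: 0.0362
gripper_force: 30.0
```

```bash
python3 - <<'E'
from chk import *
plan(.6049,-.142,.15,-7.2,16)
chk("small_anvil_mid",.019,.036,.009)
E
```

```text
t 27.5 n 16 dist 0.47922688407983116
[[-2.8, 1.07, 0.0, 0.0, 0.0, 0.4], [-2.79, 1.09, 0.0, 0.0, 0.0, 0.4], [-2.78, 1.11, 0.0, 0.0, 0.0, 0.4], [-2.77, 1.14, 0.0, 0.0, 0.0, 0.4], [-2.76, 1.16, 0.0, 0.0, 0.0, 0.4], [-2.75, 1.18, 0.0, 0.0, 0.0, 0.4], [-2.74, 1.2, 0.0, 0.0, 0.0, 0.4], [-2.74, 1.22, 0.0, 0.0, 0.0, 0.4], [-2.73, 1.24, 0.0, 0.0, 0.0, 0.4], [-2.72, 1.26, 0.0, 0.0, 0.0, 0.4], [-2.71, 1.28, 0.0, 0.0, 0.0, 0.4], [-2.7, 1.3, 0.0, 0.0, 0.0, 0.4], [-2.69, 1.32, 0.0, 0.0, 0.0, 0.4], [-2.68, 1.34, 0.0, 0.0, 0.0, 0.4], [-2.67, 1.36, 0.0, 0.0, 0.0, 0.4], [-2.66, 1.38, 0.0, 0.0, 0.0, 0.4]]
tcp [0.43523131 0.30618588 0.15059664]
top pred [185.9 264.3] [204.5 279.9]
scene pred [413.4 245.6] [431.6 267.9]
0.54 [416.6 249.2 433.8 268.2]
```

Emit:
{"api": "drive_tool", "payload": {"steps": [[[-1.8,0.7,0,0,0,0.4],[-3.09,1.2,0,0,0,0.5],[-3.08,1.23,0,0,0,0.5],[-3.07,1.26,0,0,0,0.5],[-3.06,1.28,0,0,0,0.5],[-3.05,1.3,0,0,0,0.5],[-3.04,1.33,0,0,0,0.5],[-3.03,1.36,0,0,0,0.5],[-3.02,1.39,0,0,0,0.5],[-3.01,1.41,0,0,0,0.5]]]}}

```text
time_s: 28.7
tool_pos: [0.5453, 0.0065, 0.1471]
ee_rot: [-2.318, -2.118, 0.003]
contact_force: [0.2, 0.4, -3.3]
grip_width: 0.0368
gripper_force: 30.0
```

Emit:
{"api": "drive_tool", "payload": {"steps": [[[-3,1.44,0,0,0,0.5],[-2.99,1.47,0,0,0,0.5],[-2.98,1.5,0,0,0,0.5],[-2.97,1.52,0,0,0,0.5],[-1.9,0.95,0,0,0,0.4],[-0.6,0.3,0,0,0,0],[0,0,0,0,0,0],[0,0,0,0,0,0]]]}}

```text
time_s: 29.5
tool_pos: [0.6011, -0.1423, 0.1481]
ee_rot: [-2.361, -2.07, 0.001]
contact_force: [-0.6, 0.4, -3.9]
grip_width: 0.0363
gripper_force: 30.0
```

```bash
python3 - <<'E'
from chk import *
plan(.6047,-.144,.016,-7.2,4)
chk("small_anvil_mid",.019,.036,.009)
E
```

```text
t 29.5 n 4 dist 0.13212378716315704
[[-0.03, 0.1, 3.3, 0.0, 0.0, -0.1], [-0.03, 0.1, 3.3, 0.0, 0.0, -0.1], [-0.03, 0.1, 3.3, 0.0, 0.0, -0.1], [-0.03, 0.1, 3.3, 0.0, 0.0, -0.1]]
tcp [ 0.60105541 -0.14226516  0.14806212]
top pred [363.8 192.6] [380.6 209.9]
scene pred [258.3 183. ] [273.1 201.6]
```

Emit:
{"api": "drive_tool", "payload": {"steps": [[[0,0.1,2,0,0,0],[-0.05,0.1,4,0,0,0],[-0.05,0.1,4,0,0,0],[0,0.06,2.5,0,0,-0.3],[0,0,0.5,0,0,0],[0,0,0.1,0,0,0],[0,0,0,0,0,0],[0,0,0,0,0,0]]]}}

```text
time_s: 30.5
tool_pos: [0.6062, -0.1451, 0.0193]
ee_rot: [2.356, 2.075, 0.002]
contact_force: [-0.9, -1.0, -3.1]
grip_width: 0.0365
gripper_force: 30.0
```

Emit:
{"api": "drive_tool", "payload": {"steps": [[[0.1,-0.12,0.3,0,0,0],[0,0,0.2,0,0,0],[0,0,0,0,0,0],[0,0,0,0,0,0]]]}}

```text
time_s: 30.9
tool_pos: [0.6041, -0.1437, 0.0127]
ee_rot: [-2.357, -2.077, -0.0]
contact_force: [-0.3, 1.2, -2.0]
grip_width: 0.0364
gripper_force: 30.0
```

Emit:
{"api": "drive_tool", "payload": {"steps": [[[0,0,0.06,0,0,0],[0,0,0,0,0,0],[0,0,0,0,0,0]]]}}

```text
time_s: 31.2
tool_pos: [0.6041, -0.1436, 0.0126]
ee_rot: [2.357, 2.077, 0.0]
contact_force: [-2.4, 2.0, 6.8]
grip_width: 0.0363
gripper_force: 30.0
```

Emit:
{"api": "drive_tool", "payload": {"steps": [[[0,0,0,0,0,0],[0,0,0,0,0,0],[0,0,0,0,0,0],[0,0,0,0,0,0]]], "claw": 0.16}}

```text
time_s: 31.6
tool_pos: [0.6041, -0.1437, 0.012]
ee_rot: [2.357, 2.077, -0.0]
contact_force: [0.0, -0.2, 0.6]
grip_width: 0.0525
gripper_force: 0.0
```

Emit:
{"api": "drive_tool", "payload": {"steps": [[[0,0,-1,0,0,0],[0,0,-2,0,0,0],[0,0,-4,0,0,0],[0,0,-4,0,0,0],[0,0,-1,0,0,0]]]}}

```text
time_s: 32.1
tool_pos: [0.6062, -0.1444, 0.1371]
ee_rot: [2.353, 2.073, 0.005]
contact_force: [1.0, 0.0, -0.3]
grip_width: 0.0528
gripper_force: 0.0
```

```bash
python3 - <<'E'
from h import *
plan(.4385,-.0765,.12,0,7)
I=camera("top"); cv2.imwrite("pics/t6.png",cv2.resize(I[175:305,180:440],(800,400),interpolation=cv2.INTER_CUBIC))
E
```

```text
t 32.1 n 7 dist 0.18172757855200922
[[0.66, -2.5, 0.23, 0.1, 0.0, -1.0], [0.71, -2.49, 0.23, 0.1, 0.0, -1.0], [0.75, -2.47, 0.23, 0.1, 0.0, -1.0], [0.79, -2.46, 0.23, 0.1, 0.0, -1.0], [0.84, -2.45, 0.24, 0.1, 0.0, -1.0], [0.88, -2.43, 0.24, 0.1, 0.0, -1.0], [0.93, -2.41, 0.24, 0.1, 0.0, -1.0]]
```

Emit:
{"api": "drive_tool", "payload": {"steps": [[[0.66,-2.5,0.23,0,0,-1],[0.71,-2.49,0.23,0,0,-1],[0.75,-2.47,0.23,0,0,-1],[0.79,-2.46,0.23,0,0,-1],[0.84,-2.45,0.24,0,0,-1],[0.88,-2.43,0.24,0,0,-1],[0.93,-2.41,0.24,0,0,-1],[0,0,0,0,0,0],[0,0,0,0,0,0]]], "claw": 1, "grip_force": 20}}

```text
time_s: 33.05
tool_pos: [0.4363, -0.0754, 0.1154]
ee_rot: [-2.226, -2.216, 0.0]
contact_force: [0.4, 0.4, 0.9]
grip_width: 0.0913
gripper_force: 0.0
```

```bash
python3 - <<'E'
from h import *
plan(.4385,-.0765,.01,0,4)
I=camera("top"); cv2.imwrite("pics/t7.png",cv2.resize(I[175:305,180:440],(800,400),interpolation=cv2.INTER_CUBIC))
E
```

```text
t 33.05 n 4 dist 0.10543751096596664
[[-0.03, 0.06, 2.64, 0.0, 0.0, -0.1], [-0.03, 0.06, 2.64, 0.0, 0.0, -0.1], [-0.03, 0.06, 2.64, 0.0, 0.0, -0.1], [-0.03, 0.06, 2.64, 0.0, 0.0, -0.1]]
```

View pics/t7.png

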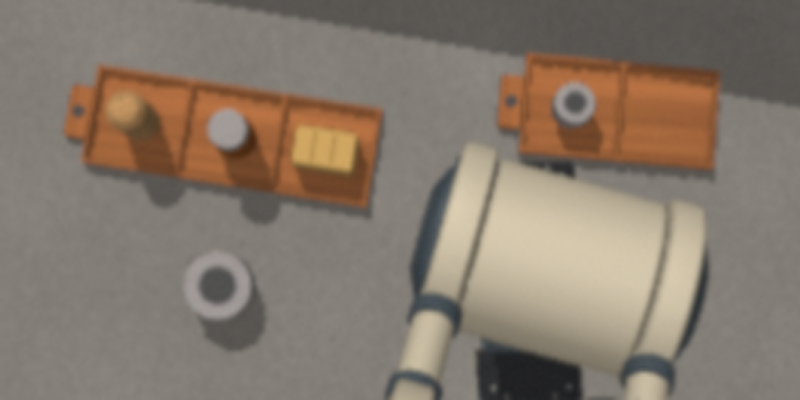

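Emit:
{"api": "drive_tool", "payload": {"steps": [[[-0.03,0.06,2,0,0,0],[-0.03,0.06,4,0,0,0],[-0.03,0.06,3,0,0,0],[0,0,1.3,0,0,0],[0,0,0.2,0,0,0],[0,0,0,0,0,0]]]}}

```text
time_s: 33.7
tool_pos: [0.4388, -0.0766, 0.0105]
ee_rot: [-2.226, -2.216, 0.0]
contact_force: [0.1, 0.3, 0.3]
grip_width: 0.0912
gripper_force: 0.0
```

Emit:
{"api": "drive_tool", "payload": {"steps": [[[0,0,0,0,0,0],[0,0,0,0,0,0],[0,0,0,0,0,0],[0,0,0,0,0,0],[0,0,0,0,0,0],[0,0,0,0,0,0],[0,0,0,0,0,0],[0,0,0,0,0,0],[0,0,0,0,0,0],[0,0,0,0,0,0]]], "claw": -1}}

```text
time_s: 34.7
tool_pos: [0.4382, -0.0763, 0.0106]
ee_rot: [-2.226, -2.217, 0.0]
contact_force: [-0.8, 0.2, 1.0]
grip_width: 0.0377
gripper_force: 20.0
```

Emit:
{"api": "drive_tool", "payload": {"steps": [[[0,0,-1.5,0,0,0],[0,0,-3,0,0,0],[0,0,-4,0,0,0],[0,0,-4,0,0,0],[0,0,-1.5,0,0,0],[0,0,0,0,0,0]]]}}

```text
time_s: 35.3
tool_pos: [0.4396, -0.0768, 0.1527]
ee_rot: [2.223, 2.214, 0.003]
contact_force: [-0.4, -0.1, -1.8]
grip_width: 0.0374
gripper_force: 20.0
```

```bash
python3 - <<'E'
from chk import *
plan(.5939,-.2293,.14,-7.2,9)
chk("low_jar_mid",.021,.044,.010)
E
```

```text
t 35.3 n 9 dist 0.21736509467498202
[[-1.69, 1.72, 0.15, 0.0, 0.0, 0.8], [-1.66, 1.74, 0.15, 0.0, 0.0, 0.8], [-1.64, 1.77, 0.15, 0.0, 0.0, 0.8], [-1.62, 1.79, 0.15, 0.0, 0.0, 0.8], [-1.59, 1.81, 0.15, 0.0, 0.0, 0.8], [-1.57, 1.83, 0.14, 0.0, 0.0, 0.8], [-1.54, 1.85, 0.14, 0.0, 0.0, 0.8], [-1.52, 1.87, 0.14, 0.0, 0.0, 0.8], [-1.49, 1.89, 0.14, 0.0, 0.0, 0.8]]
tcp [ 0.43956488 -0.07676165  0.15266125]
top pred [339.8 257.1] [358.  274.8]
scene pred [319.6 171.4] [334.7 192.8]
0.55 [320.6 172.  335.8 193.8]
```

Emit:
{"api": "drive_tool", "payload": {"steps": [[[-1.69,1.72,0.15,0,0,0.8],[-1.66,1.74,0.15,0,0,0.8],[-1.64,1.77,0.15,0,0,0.8],[-1.62,1.79,0.15,0,0,0.8],[-1.59,1.81,0.15,0,0,0.8],[-1.57,1.83,0.14,0,0,0.8],[-1.54,1.85,0.14,0,0,0.8],[-1.52,1.87,0.14,0,0,0.8],[-1.49,1.89,0.14,0,0,0.8],[0,0,0,0,0,0]]]}}

```text
time_s: 36.5
tool_pos: [0.5932, -0.2308, 0.1354]
ee_rot: [-2.362, -2.07, 0.001]
contact_force: [0.3, -0.1, -1.8]
grip_width: 0.0378
gripper_force: 20.0
```

```bash
python3 - <<'E'
from chk import *
plan(.5939,-.2295,.0175,-7.2,4)
E
```

```text
t 36.5 n 4 dist 0.11793272982232797
[[0.04, 0.02, 2.95, 0.0, 0.0, -0.1], [0.04, 0.02, 2.95, 0.0, 0.0, -0.1], [0.04, 0.01, 2.95, 0.0, 0.0, -0.1], [0.04, 0.01, 2.95, 0.0, 0.0, -0.1]]
```

Emit:
{"api": "drive_tool", "payload": {"steps": [[[0.04,0,2,0,0,-0.2],[0.04,0,4,0,0,-0.2],[0.04,0,3.7,0,0,0],[0,0,1.6,0,0,0],[0,0,0.3,0,0,0],[0,0,0.1,0,0,0],[0,0,0,0,0,0],[0,0,0,0,0,0]]]}}

```text
time_s: 37.3
tool_pos: [0.5929, -0.2282, 0.0216]
ee_rot: [2.353, 2.08, 0.001]
contact_force: [0.1, 0.9, -0.6]
grip_width: 0.0374
gripper_force: 20.0
```

Expected contact at 0.0146.

Emit:
{"api": "drive_tool", "payload": {"steps": [[[-0.05,0.05,0.3,0,0,0],[0,0,0.2,0,0,0],[0,0,0.05,0,0,0],[0,0,0,0,0,0],[0,0,0,0,0,0]]]}}

```text
time_s: 37.8
tool_pos: [0.5928, -0.2285, 0.015]
ee_rot: [2.354, 2.081, 0.0]
contact_force: [-0.3, 0.3, -0.9]
grip_width: 0.0377
gripper_force: 20.0
```

Emit:
{"api": "drive_tool", "payload": {"steps": [[[0,0.05,0.06,0,0,0],[0,0,0,0,0,0],[0,0,0,0,0,0]]]}}

```text
time_s: 38.1
tool_pos: [0.5932, -0.2286, 0.0146]
ee_rot: [-2.354, -2.081, 0.0]
contact_force: [-2.2, -0.5, 4.2]
grip_width: 0.0372
gripper_force: 20.0
```

Emit:
{"api": "drive_tool", "payload": {"steps": [[[0,0,0,0,0,0],[0,0,0,0,0,0],[0,0,0,0,0,0],[0,0,0,0,0,0]]], "claw": 0.25}}

```text
time_s: 38.5
tool_pos: [0.5933, -0.2286, 0.0143]
ee_rot: [-2.354, -2.081, -0.0]
contact_force: [-0.6, 0.6, -0.3]
grip_width: 0.0569
gripper_force: 0.0
```

Emit:
{"api": "drive_tool", "payload": {"steps": [[[0,0,-1,0,0,0],[0,0,-2,0,0,0],[0,0,-4,0,0,0],[0,0,-4,0,0,0],[0,0,-4,0,0,0],[0,-3,-1,0,0,0],[0,-4,0,0,0,0],[0,-4,0,0,0,0],[0,-4,0,0,0,0],[0,-3,0,0,0,0]]]}}

```text
time_s: 39.5
tool_pos: [0.4124, -0.2058, 0.1751]
ee_rot: [2.354, 2.081, -0.0]
contact_force: [0.6, -0.3, 1.2]
grip_width: 0.0568
gripper_force: 0.0
```

Emit:
{"api": "drive_tool", "payload": {"steps": [[[-3,0,0,0,0,0],[-4,0,0,0,0,0],[-4,0,0,0,0,0],[-4,0,0,0,0,0],[-2,0,0,0,0,0],[0,0,0,0,0,0],[0,0,0,0,0,0]]]}}

```text
time_s: 40.2
tool_pos: [0.3936, -0.3748, 0.1746]
ee_rot: [-2.354, -2.08, -0.0]
contact_force: [-0.2, 0.2, 0.1]
grip_width: 0.0571
gripper_force: 0.0
```

```bash
python3 - <<'E'
from h import *
I=camera("top"); cv2.imwrite("pics/t8.png",cv2.resize(I[175:305,180:440],(800,400),interpolation=cv2.INTER_CUBIC))
def s(a): return 
L=[(.6038,.2594,.082),(.5872,.173,.076),(.5706,.0866,.04),(.6049,-.142,.04),(.5939,-.2293,.048)]
print((((proj("top",L)-[180,175])+.5)*800/260).round(0))
I=camera("scene"); cv2.imwrite("pics/s8.png",cv2.resize(I[130:350,220:440],(600,600),interpolation=cv2.INTER_CUBIC))
E
```

```text
[[123. 109.]
 [222. 125.]
 [324. 146.]
 [576. 101.]
 [675. 109.]]
```

View pics/t8.png

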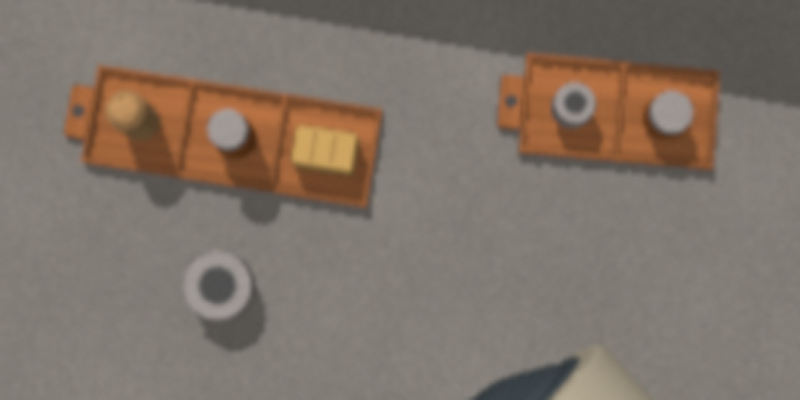

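View pics/s8.png

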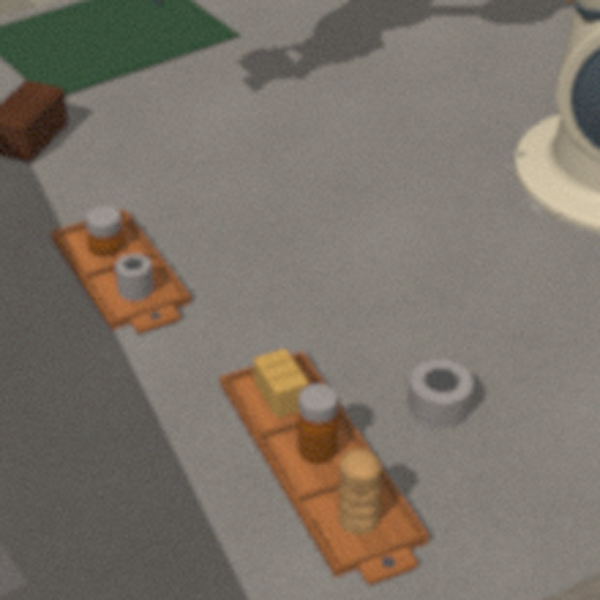

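```bash
python3 -c "
from plant import *
print(hand_in())"
```

```text
the job is handed in; nothing more can be done
None
```

Both kits are made up as asked and handed in at about 40 s of the 128 s allowed: each thing stood upright in its own compartment in the last pictures, by my estimate within about 5 mm of the middle, with the larger anvil, mallet and hammer not touched.

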